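Turn a bisque cup over and mark its foot in the plunger press

TASK

The square bisque cup stands mouth up: turn it over, set it foot up on the bed of the green marking press, centred in the white square under the stamp, and let go of it. Then push the press's red plunger knob straight down to its stop, keep it there a moment, and let it spring back fully, leaving the cup where it is under the stamp. The cup is fragile, so set it down rather than dropping it, and leave the other pots and tools where they are.

Things in the scene. Friction and masses are not known exactly. Their poses are not given: they have to be found in the camera images.
- cup: The only square cup: hollow pinkish unglazed ceramic, a blue diamond on each side, about 160 g. 52 x 52 outside (sides along its x, y), 56 high in all, walls 5 thick, on a terracotta-coloured foot 40 x 40 x 4. Origin: centre of the foot's underside; z points from foot to open mouth; it starts upright, z up. The four sides are alike: any way round will do in the press. It lies steadily on any side.
- cup_mid (a point): Centre of the square cup, on its axis, 28 from foot and rim; axes as the cup's. The cup can be held by two facing sides, midway up, with the tool tilted 45 degrees. Turning it right over takes two quarter turns: lay it on its side, then take it again.
- press: Green C-frame press, fixed to the table; origin on the table straight below the stamp, x from the open front to the column, z up. Bed top 20 above the table, reaching 80 to the front, 110 to the back, 65 to either side. Column 50 wide, its face 68 behind the stamp's axis. Overhead arm 44 wide, underside 130 and top 160 above the bed, reaching 22 forward of the axis.
- press_bed (a point): Centre of the white square outline (58 x 58 inside) on the bed's top face, exactly below the stamp; axes as the press's. The stamp hangs on a 14 diameter rod; its soft 18 diameter face is 82 above the bed at rest, so the upturned cup (56 high) goes in with 26 to spare, from the front or the sides.
- plunger (a joint): Travel of the spring plunger (m): 0 at rest (up), 0.030 at the stop (down). It needs about 4 N to start and about 12 N to hold at the stop, and springs back by itself. Its soft stamp face meets the foot of an upturned cup at 0.026 and is squeezed (without adding force) up to the stop.
- plunger_top (a point): Centre of the top face of the red round plunger knob, 44 diameter, 18 thick, on the rod above the press's arm; 210 above the bed at rest, 180 at the stop. Press it straight down.
- round_cup: Round bisque cup, a bystander (loose, pinkish unglazed, rim diameter 68, 62 high; stands in the same row as the square cup, sizes in mm); origin at the centre of its underside. Leave it where it is.
- bowl: Small white bowl, a bystander (loose, glazed, rim diameter 90, 50 high; stands in the same row as the square cup, sizes in mm); origin at the centre of its underside. Leave it where it is.
- mug: Blue mug, a bystander (loose, diameter 72, 80 high, with a handle, sizes in mm); origin at the centre of its underside. Leave it where it is.
- ink_bowl: Black ink bowl, a bystander (loose, rim diameter 80, 40 high, sizes in mm); origin at the centre of its underside. Leave it where it is.
- brush: Brush, a bystander (loose, about 200 long, lying on the table, sizes in mm); origin at its underside, at the middle of the handle-to-tip length or near it. Leave it where it is.
- jar: Amber jar, a bystander (loose, closed jar, diameter 60, 85 high, sizes in mm); origin at the centre of its underside. Leave it where it is.
- big_bowl: Large bisque bowl, a bystander (loose, rim diameter 130, 70 high, sizes in mm); origin at the centre of its underside. Leave it where it is.
Mind the look-alikes: they are no part of the job. What is shaped like the cup but pink is not meant.

How it is judged:
On the way, in this order (a step that is already met when the one before it is completed fails the run):
1. the cup stands foot up on the press's bed, centred under the stamp, let go, with the plunger up (angle between cup's own z axis and vertical above 3 rad and horizontal distance between cup_mid and press_bed below 0.01 m and z of cup_mid in the frame of press_bed between 0.024 and 0.032 m and contact force between the fingers and cup below 0.05 N and value of joint plunger below 0.004 m), for 0.2 s.
2. the plunger is held at its stop, with the cup under it and untouched by the fingers (angle between cup's own z axis and vertical above 3 rad and horizontal distance between cup_mid and press_bed below 0.01 m and z of cup_mid in the frame of press_bed between 0.024 and 0.032 m and contact force between the fingers and cup below 0.05 N and value of joint plunger above 0.0265 m), for 0.2 s.
At the end, for the whole second after the job is handed in: The square cup stands at rest foot up (within 8 degrees) on the press's bed, its axis within 10 mm of the centre of the white square, touched by nothing of the robot, and the plunger has sprung back to within 3 mm of the top (angle between cup's own z axis and vertical above 3 rad and horizontal distance between cup_mid and press_bed below 0.01 m and z of cup_mid in the frame of press_bed between 0.024 and 0.032 m and contact force between the fingers and cup below 0.05 N and value of joint plunger below 0.003 m and linear speed of cup below 0.02 m/s).
It fails at once if the cup is dropped (moves faster than 0.7 m/s while out of the fingers) (linear speed of cup above 0.7 m/s and contact force between the fingers and cup below 0.05 N).
It fails at once if another pot, the jar or the brush is moved by more than 30 mm (distance of any of round_cup, bowl, mug, ink_bowl, brush, jar, big_bowl from where it was at the start of the episode above 0.03 m).
It also fails if it takes over 72 s, if anything falls off the work surface, if the arm or the gripper's body presses on something with over 40 N, if the wrist force passes 120 N, or if a joint passes its speed limit or range.

ROBOT

A 6-joint arm with a two-finger parallel gripper is mounted at the origin on the work surface. World frame = base frame: x ahead of the robot, y to its left, z up, the work surface at z = 0. Lengths are in m, angles in rad, forces in N, time in s.
With the tool pointing down it reaches from about 0.425 to 0.95 m from the base axis. Payload 3.5 kg.
Tool frame: the origin (TCP) lies at the very end of the fingers, on their centre line; the grasp point (between the pads) lies 19 mm behind it; z points along the fingers, y is the line along which they close (so a half turn about z gives the same grasp; the last joint's range is limited). The gripper opens to 85 mm and grips with 20 to 120 N. Pads are 22 mm wide; open, the fingers measure 114 mm over their backs; the gripper's body (76 mm by 85 mm) begins 54 mm behind the grasp point. The pads swing forward as they close: fully open they stand 13 mm farther back than shut.
Start: joints at [-1.4, 0.286, 1.577, -0, 1.279, -0.15], TCP at [0.213, -0.641, 0.231] pointing down, gripper open.
Joint ranges: [-2.77, 2.77], [-0.9, 2.22], [0.21, 2.48], [-1.53, 4.67], [0.24, 2.81], [-2.84, 2.84]. Speed limits (rad/s): [2.79, 2.79, 3.14, 3.14, 3.14, 3.14].

INTERFACE

Orientations are given as a rotation vector (axis times angle).
In Python, from workcell import robot gives the robot as it stands. Calls block until the motion is done:
- robot.move_pose(position, orientation): joint-space move of the TCP to a pose.
- robot.movel(position, rotation=None, rate=0.15, contact_N=None): straight line of the TCP; rotation=None keeps the orientation; rate is the mean speed in m/s. With contact_N (N) it stops when the force on the tool has changed by that much, and returns True; else False.
- robot.set_joints(angles): joint-space move.
- robot.command_gripper(opening, strength=None): finger opening in m; strength is the grip in N (None keeps the last); returns when the fingers have stopped.
- robot.hold(seconds).
- robot.solve_ik(position, orientation): joint angles nearest the present ones, or None.
- robot.read_state(): the state.
- robot.camera(name): name is "scene" or "top"; returns a dict with "color" (384x512x3 uint8, blue, green, red), "range_z" (384x512 float32, m along the optical axis (not along the pixel's ray), 0 where there is no reading), "fx", "fy", "cx", "cy" (pixels), "rvec" (rotation vector, rad) and "tvec" (3), from world to camera coordinates, as OpenCV has them. Camera axes: x right, y down, z forward; pixel columns grow to the right and rows downward; lengths in m; the calibration is good to about 2 mm. A picture is of the moment at which its call begins.
A pose or a line that the arm cannot do raises robot.IKError and nothing moves.
- robot.finish_job(): hands the job in; it is judged then, once.
Trained networks look in the newest picture that a camera, given by its name, has taken for a name from the list of things; names that differ only in an ending like _2 or _b are one class to them, and where a whole thing is asked for, a point or a joint stands for the part that bears it (a point fixed in the world has none). Each returns a list of dicts, best first, with "score" (0 to 1); they miss things now and then, are a little off and sometimes report something else, mostly with a low value. They report only what shows in the picture. A call takes as long as a camera call. They do not tell look-alikes from the thing itself.
- robot.find_in(thing, camera): "xy" ([column, row] in pixels, amid what is visible of it).
- robot.mark_of(thing, camera): "xy" ([column, row] in pixels: a listed point, or the origin of a listed thing).
The state is a dict: "time": time; "joint_pos": joint angles; "qd": joint speeds; "joint_efforts": joint torques, N m; "position": TCP position; "tool_rot": TCP orientation; "wrist_force": force on the tool from outside, world axes, zero at the start; "torque": the same for the moment, N m; "gripper_width": finger opening in m; "grip_force": force on a finger pad.
Only numpy, scipy, OpenCV 4.12 (cv2) and the standard library are available. Lean on these libraries where they do the work, as an engineer would, in place of code of your own. Each camera call takes 0.05 s, during which the arm holds its last target. There are 200 camera calls.

## Working session

There is one attempt and no reset: what is moved stays moved. The work goes in short steps, each a Python script; the robot and the scene stay as the last script left them, time stands still between calls to the robot, and variables do not carry over. Pictures are saved under pics/ and viewed, at most 10 in all, crops included, and the job is handed in when it is done.

```bash
mkdir -p pics; ls
python3 - <<'E'
from workcell import robot
import cv2,numpy as np
for c in("scene","top"):
    d=robot.camera(c); cv2.imwrite(f"pics/{c}0.png",cv2.resize(d["color"],None,fx=1.5,fy=1.5)); np.savez(f"{c}0.npz",**d)
    print(c,d["fx"],d["cx"],d["rvec"],d["tvec"])
    for t in("cup","cup_mid","press","press_bed","plunger_top"):
        print(t,[(np.round(x["xy"],1).tolist(),round(x["score"],2)) for x in robot.mark_of(t,c)])
E
```

```text
pics
scene 358.33001519598287 248.5946984807636 [ 1.24856133  2.50094372 -0.73654598] [ 0.3066976  -0.30445122  1.49435823]
cup [([354.0, 270.7], 0.66), ([401.1, 304.0], 0.61), ([374.7, 235.0], 0.59)]
cup_mid [([403.0, 300.0], 0.97), ([356.1, 270.6], 0.86), ([379.1, 233.4], 0.66), ([127.0, 162.4], 0.38)]
press [([174.5, 186.1], 0.72)]
press_bed [([173.0, 178.4], 0.97)]
plunger_top [([164.2, 139.1], 0.72)]
top 351.623419596247 251.05084101493335 [ 2.00484049 -2.22496615  0.23252045] [0.07827804 0.56724408 1.47827513]
cup [([127.6, 222.1], 0.66), ([180.1, 163.0], 0.65), ([165.8, 218.3], 0.55), ([169.0, 253.0], 0.44), ([369.7, 209.4], 0.19)]
cup_mid [([163.9, 218.7], 0.7), ([165.9, 253.2], 0.48), ([126.7, 224.0], 0.47)]
press [([219.5, 148.2], 0.43)]
press_bed [([317.6, 181.4], 0.71)]
plunger_top [([330.2, 165.6], 0.44)]
```

View pics/scene0.png

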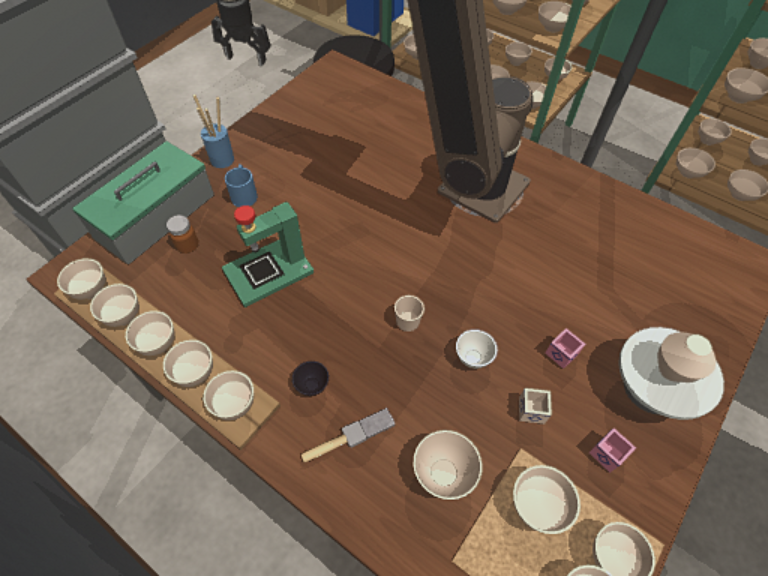

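View pics/top0.png

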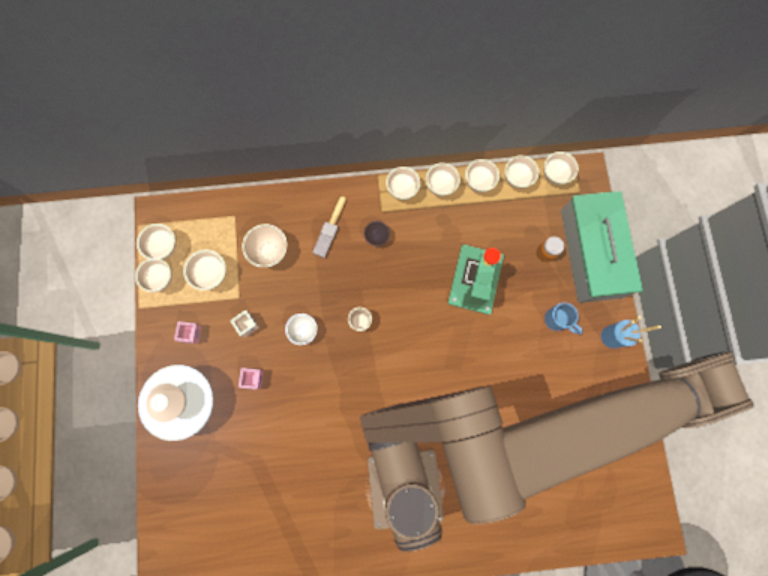

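The bisque square cup is at scene (536,405)/1.5 and top (244,323)/1.5. The pink squares are the look-alikes. The press is at scene (265,265)/1.5 with its column toward the robot. Next I'll measure from the point clouds.

```bash
cat > h.py <<'E'
import numpy as np,cv2
from scipy.spatial.transform import Rotation as R
def cloud(d):
    z=d["range_z"].astype(float); v,u=np.mgrid[:z.shape[0],:z.shape[1]]
    p=np.stack([(u-d["cx"])/d["fx"]*z,(v-d["cy"])/d["fy"]*z,z],-1)
    w=(p-np.ravel(d["tvec"]))@cv2.Rodrigues(np.ravel(d["rvec"]))[0]
    w[z==0]=np.nan; return w
def tri(d1,p1,d2,p2):
    P=[]
    for d in(d1,d2):
        K=np.array([[d["fx"],0,d["cx"]],[0,d["fy"],d["cy"]],[0,0,1]])
        P.append(K@np.c_[cv2.Rodrigues(np.ravel(d["rvec"]))[0],np.ravel(d["tvec"])])
    X=cv2.triangulatePoints(P[0],P[1],np.array(p1,float).reshape(2,1),np.array(p2,float).reshape(2,1)); return (X[:3]/X[3]).ravel()
E
python3 - <<'E'
from h import *
S={k:dict(np.load(f"{k}0.npz")) for k in("scene","top")}
print("bed tri",tri(S["scene"],[173,178.4],S["top"],[317.6-0,181.4]),"knob",tri(S["scene"],[164.2,139.1],S["top"],[330.2,165.6]),"cupmid",tri(S["scene"],[356.1,270.6],S["top"],[163.9,218.7]))
for k,(u,v) in dict(scene=(357,270),top=(163,215.5)).items():
    d=S[k];w=cloud(d);c=w[int(v)-22:int(v)+22,int(u)-22:int(u)+22].reshape(-1,3)
    c=c[~np.isnan(c[:,0])]
    t=np.median(c[c[:,2]<.02],0)[2]
    near=c[c[:,2]>0.02]
    m=np.median(near,0); near=near[np.linalg.norm(near[:,:2]-m[:2],axis=1)<.055]
    top=near[near[:,2]>.042]
    print(k,"table",t,"zmax",np.percentile(top[:,2],[50,90,99]),cv2.minAreaRect(top[:,:2].astype(np.float32)),len(top),"all",cv2.minAreaRect(near[:,:2].astype(np.float32)))
    b=d["color"].astype(int);B,G,Rr=b[...,0],b[...,1],b[...,2]
    green=(G>B+20)&(G>Rr+30); red=(Rr>150)&(G<70)&(B<70)
    r=w[red]; r=r[~np.isnan(r[:,0])]; r=r[(r[:,2]>.1)]
    print(" red",len(r),np.median(r,0),np.percentile(r[:,2],[5,50,95]))
    ktop=r[r[:,2]>np.percentile(r[:,2],90)-.01]; print(" knobtop",cv2.minEnclosingCircle(ktop[:,:2].astype(np.float32)))
    bc=tri(S["scene"],[173,178.4],S["top"],[317.6,181.4])
    g=w[green]; g=g[np.linalg.norm(g[:,:2]-bc[:2],axis=1)<.17]
    for lo,hi in((.01,.03),(.06,.13),(.165,.19)):
        q=g[(g[:,2]>lo)&(g[:,2]<hi)]; 
        if len(q)>5: print(" green",lo,len(q),np.median(q[:,2]),cv2.minAreaRect(q[:,:2].astype(np.float32)))
    # white square: bright px near the bed centre at bed height
    wh=(b.min(-1)>150); q=w[wh];q=q[(np.linalg.norm(q[:,:2]-bc[:2],axis=1)<.06)&(q[:,2]<.04)]
    if len(q)>5: print(" white",len(q),np.median(q[:,2]),cv2.minAreaRect(q[:,:2].astype(np.float32)))
for n,(k,u,v) in dict(round=("top",240,213),bowl=("top",201,219),pinkN=("top",167,252),pinkL=("top",124,221),bigbowl=("top",176,164),ink=("top",251,155),jar=("top",369,165),mug=("top",375,212),brush=("top",216,160)).items():
    print(n,np.round(cloud(S[k])[v,u],3))
d=S["top"];cv2.imwrite("pics/crops.png",np.hstack([cv2.resize(d["color"][130:240,280:390],(400,400)),cv2.resize(S["scene"]["color"][120:230,130:240],(400,400))]))
E
```

```text
bed tri [ 0.58775002 -0.28416524  0.03014589] knob [ 0.5901109  -0.28272284  0.24903953] cupmid [0.49339532 0.41571297 0.00860501]
scene table -0.00012692041309701627 zmax [0.05378851 0.05730806 0.05971731] ((0.504637598991394, 0.41408535838127136), (0.05434370040893555, 0.05263369902968407), 29.17327308654785) 186 all ((0.5047553777694702, 0.41391587257385254), (0.05427169054746628, 0.0531991682946682), 29.36518669128418)
 red 34 [ 0.58754   -0.2939812  0.2285333] [0.22676066 0.2285333  0.23224323]
 knobtop ((0.5867322087287903, -0.28568246960639954), 0.02183772437274456)
 green 0.01 698 0.019495852514177646 ((0.5736925601959229, -0.2781878113746643), (0.13078314065933228, 0.18797199428081512), 69.41039276123047)
 green 0.06 16 0.09062887044680562 ((0.5157885551452637, -0.2510311007499695), (0.026563236489892006, 0.05820896103978157), 21.90848731994629)
 green 0.165 334 0.17998611516601212 ((0.5473060011863708, -0.269229918718338), (0.05040348693728447, 0.12796826660633087), 69.46961975097656)
 white 56 0.01988641895594742 ((0.586162269115448, -0.28594088554382324), (0.0688302963972
[... 607 characters left out ...]
83779335022), 68.8626708984375)
 green 0.06 12 0.07033963060889226 ((0.49541741609573364, -0.24474526941776276), (0.05763659626245499, 0.024352338165044785), 35.61684036254883)
 green 0.165 290 0.18052068440344152 ((0.5446349382400513, -0.27270644903182983), (0.05023011192679405, 0.12925681471824646), 67.45320129394531)
 white 43 0.020869799197032617 ((0.5917453169822693, -0.26676642894744873), (0.02836480177938938, 0.06858375668525696), 69.8919906616211)
round [0.483 0.078 0.01 ]
bowl [ 0.476  0.254 -0.   ]
pinkN [0.346 0.409 0.013]
pinkL [0.502 0.594 0.006]
bigbowl [0.742 0.349 0.002]
ink [ 0.75   0.001 -0.   ]
jar [ 0.625 -0.505  0.083]
mug [ 0.426 -0.524  0.003]
brush [0.735 0.163 0.023]
```

View pics/crops.png

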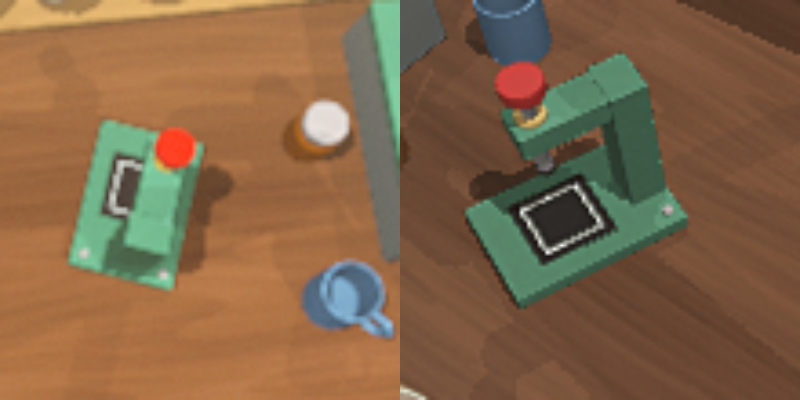

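The press is at about (0.5865, −0.2852) with its x axis at yaw 159°, so the column is on the robot side and the front faces away. The cup is at (0.505, 0.413), yaw 28°. Next I'll check reachability for the two quarter turns and the side entry.

```bash
cat >> h.py <<'E'
BED=np.array([.5865,-.2852,.020]); PY=np.radians(159.2); CUP=np.array([.505,.413,0.028])
def pose(c,phi,el,s=1,back=.005):
    """TCP pose holding a cup centred at c; tool body lies at azimuth phi, elevation el (deg)"""
    p,e=np.radians([phi,el]); a=-np.array([np.cos(e)*np.cos(p),np.cos(e)*np.sin(p),np.sin(e)])
    y=s*np.array([-np.sin(p),np.cos(p),0]); M=np.c_[np.cross(y,a),y,a]
    return np.array(c)+a*(.019-back), R.from_matrix(M).as_rotvec()
E
python3 - <<'E'
from h import *; from workcell import robot
def t(*a,**k):
    q=robot.solve_ik(*pose(*a,**k)); return None if q is None else np.round(q,2).tolist()
print("PRESS")
for phi in(69.2,249.2,-20.8):
  for s in(1,-1):
    for el in(40,45): 
      l=np.array([np.cos(np.radians(phi)),np.sin(np.radians(phi)),0])
      print(phi,s,el,t(BED+[0,0,.028],phi,el,s), t(BED+[0,0,.04]+.16*l,phi,el,s))
print("PICK")
for h in(28,118,208,298):
  for s in(1,-1):
    print(h,s,"start",t(CUP,h+180,45,-s),"up",t(CUP+[0,0,.15],h+180,45,-s),"end",t(CUP+[0,0,.15],h,45,s))
print("LAY")
for x,y in((.58,-.02),(.505,.413)):
 for h in range(0,360,30):
  for s in(1,-1):
    P=np.array([x,y,.026]);r=[t(P,h+180,50,-s),t(P+[0,0,.15],h,40,s),t(P,h,45,s)]
    if None not in r: print(x,h,s,r)
E
```

```text
PRESS
69.2 1 40 [-0.33, 0.6, 1.73, -1.01, 1.14, -2.5] [-0.1, 0.66, 1.6, -0.87, 1.32, -2.45]
69.2 1 45 [-0.35, 0.57, 1.73, -0.93, 1.08, -2.57] [-0.12, 0.63, 1.62, -0.8, 1.26, -2.49]
69.2 -1 40 [-0.33, 0.6, 1.73, -1.01, 1.14, 0.64] [-0.1, 0.66, 1.6, -0.87, 1.32, 0.69]
69.2 -1 45 [-0.35, 0.57, 1.73, -0.93, 1.08, 0.57] [-0.12, 0.63, 1.62, -0.8, 1.26, 0.65]
249.2 1 40 [-0.86, 0.65, 1.64, 0.75, 1.42, -0.84] [-1.05, 0.75, 1.44, 0.64, 1.59, -0.89]
249.2 1 45 [-0.84, 0.62, 1.66, 0.7, 1.36, -0.81] [-1.03, 0.72, 1.46, 0.59, 1.52, -0.87]
249.2 -1 40 [-0.86, 0.65, 1.64, 0.75, 1.42, 2.3] [-1.05, 0.75, 1.44, 0.64, 1.59, 2.25]
249.2 -1 45 [-0.84, 0.62, 1.66, 0.7, 1.36, 2.33] [-1.03, 0.72, 1.46, 0.59, 1.52, 2.27]
-20.8 1 40 [-0.55, 0.9, 1.22, -0.15, 1.88, -1.74] [-0.52, 1.33, 0.45, -0.16, 2.23, -1.77]
-20.8 1 45 [-0.56, 0.86, 1.27, -0.14, 1.79, -1.74] [-0.53, 1.25, 0.56, -0.13, 2.11, -1.76]
-20.8 -1 40 [-0.55, 0.9, 1.22, -0.15, 1.88, 1.4] [-0.52, 1.33, 0.45, -0.16, 2.23, 1.37]
-20.8 -1 45 [-0.56, 0.86, 1.27, -0.14, 1.79, 1.4] [-0.53, 1.25, 0.56, -0.13, 2.11, 1.39]
PICK
28 1 start None up None end [0.
[... 4254 characters left out ...]
6, 1.02, -0.37], [0.27, 0.45, 1.98, 1.13, 0.85, -0.58]]
0.505 270 -1 [[0.71, 0.75, 1.46, -0.51, 1.45, -2.23], [0.25, 0.21, 1.98, 1.06, 1.02, 2.77], [0.27, 0.45, 1.98, 1.13, 0.85, 2.57]]
0.505 300 1 [[0.76, 0.64, 1.64, -0.75, 1.17, 0.64], [0.25, 0.39, 1.75, 0.85, 1.4, -0.6], [0.27, 0.59, 1.76, 0.83, 1.19, -0.73]]
0.505 300 -1 [[0.76, 0.64, 1.64, -0.75, 1.17, -2.5], [0.25, 0.39, 1.75, 0.85, 1.4, 2.54], [0.27, 0.59, 1.76, 0.83, 1.19, 2.41]]
0.505 330 1 [[0.75, 0.51, 1.84, -0.98, 0.83, 0.42], [0.32, 0.56, 1.51, 0.61, 1.72, -0.85], [0.33, 0.72, 1.54, 0.57, 1.48, -0.95]]
0.505 330 -1 [[0.75, 0.51, 1.84, -0.98, 0.83, -2.73], [0.32, 0.56, 1.51, 0.61, 1.72, 2.3], [0.33, 0.72, 1.54, 0.57, 1.48, 2.19]]
```

```bash
cat > s1.py <<'E'
from h import *; from workcell import robot
robot.set_joints([-1.4,-.05,1.5,0,1.4,-.15]); st=robot.read_state(); print(st["position"],st["time"])
robot.set_joints([.27,-.05,1.5,.4,1.4,-.5])
h=118; P=CUP
def a(p): return R.from_rotvec(p[1]).as_matrix()[:,2]
g=pose(P,h+180,45,1)
robot.move_pose(g[0]-.12*a(g),g[1]); robot.command_gripper(.085,30)
print("c",robot.movel(g[0],rate=.12,contact_N=8))
robot.command_gripper(0.0,30); st=robot.read_state(); print("w",st["gripper_width"],st["grip_force"],st["position"]-g[0],st["time"])
robot.movel(st["position"]+[0,0,.22],rate=.2)
print("w",robot.read_state()["gripper_width"])
d=robot.camera("scene"); cv2.imwrite("pics/lift.png",d["color"][100:340,200:480].repeat(2,0).repeat(2,1))
E
python3 s1.py
```

```text
[ 0.2047325  -0.59418553  0.48935169] 1.6333
c False
w 0.051847884897458826 31.731247901916504 [ 0.00080619 -0.00019104  0.00074286] 8.3833
w 0.05203166649466294
```

```bash
cat > s2.py <<'E'
from h import *; from workcell import robot
h=75; L=np.array([.58,-.02,.026])
e=pose(L+[0,0,.2],h,45,-1)
robot.move_pose(*e); g=pose(L+[0,0,.012],h,45,-1)
robot.movel(g[0],rate=.15); robot.hold(.2)
g=pose(L-[0,0,.006],h,45,-1)
print("c",robot.movel(g[0],rate=.02,contact_N=3)); st=robot.read_state(); print("dz",st["position"]-pose(L,h,45,-1)[0],st["gripper_width"])
robot.command_gripper(.085); ax=R.from_rotvec(st["tool_rot"]).as_matrix()[:,2]
robot.movel(st["position"]-.13*ax,rate=.15)
robot.movel(robot.read_state()["position"]+[0,0.05,.15],rate=.25)
print(robot.read_state()["time"])
for k in("scene","top"):
    d=robot.camera(k); w=cloud(d); np.savez(f"{k}1.npz",**d)
    c=w.reshape(-1,3); c=c[(np.linalg.norm(c[:,:2]-L[:2],axis=1)<.06)&(c[:,2]>.015)&(c[:,2]<.09)]
    t=c[c[:,2]>.042]
    for q in(c,t): print(k,len(q),np.percentile(q[:,2],[50,95]),cv2.minAreaRect(q[:,:2].astype(np.float32)))
    K=np.array([[d["fx"],0,d["cx"]],[0,d["fy"],d["cy"]],[0,0,1.]]); uv=cv2.projectPoints(L.reshape(1,3),np.ravel(d["rvec"]),np.ravel(d["tvec"]),K,None)[0].ravel().astype(int)
    y,x=max(uv[1]-50,0),max(uv[0]-50,0)
    cv2.imwrite(f"pics/lay_{k}.png",cv2.resize(d["color"][y:y+100,x:x+100],(400,400)))
cv2.imwrite("pics/lay.png",np.hstack([cv2.imread(f"pics/lay_{k}.png") for k in("scene","top")]))
E
python3 s2.py
```

```text
c True
dz [-1.76409691e-04  2.32407910e-05  2.51590269e-03] 0.05184239079730041
15.6667
scene 273 [0.05049617 0.054679  ] ((0.5790581107139587, -0.019932538270950317), (0.058653324842453, 0.053813107311725616), 75.20081329345703)
scene 230 [0.05121604 0.05486584] ((0.5787702202796936, -0.01985648274421692), (0.058653324842453, 0.05321760103106499), 75.20081329345703)
top 162 [0.05095697 0.05685225] ((0.5788689255714417, -0.02235150709748268), (0.05537929758429527, 0.05268106237053871), 75.44412994384766)
top 150 [0.05112004 0.05713058] ((0.5789281725883484, -0.022366881370544434), (0.05537929758429527, 0.052558738738298416), 75.44412994384766)
```

View pics/lay.png

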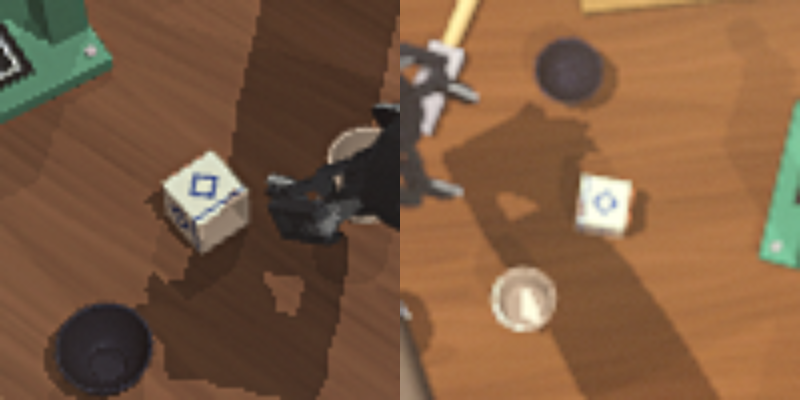

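The cup lies on its side at (0.5785, −0.021), yaw 75°, with its mouth toward +y as intended. Next comes the second grasp and turn.

```bash
cat > s3.py <<'E'
from h import *; from workcell import robot
h=75; L=np.array([.5785,-.021,.027])
robot.move_pose(*pose(L+[0,0,.25],h+180,50,1))
g=pose(L,h+180,50,1); ax=R.from_rotvec(g[1]).as_matrix()[:,2]
robot.movel(g[0]-.11*ax,rate=.25)
print("c",robot.movel(g[0],rate=.12,contact_N=8))
robot.command_gripper(0.0,30); st=robot.read_state(); print("w",st["gripper_width"],st["position"]-g[0],st["time"])
robot.movel(st["position"]+[0,0,.22],rate=.2)
phi=np.degrees(PY)-90; l=np.array([np.cos(np.radians(phi)),np.sin(np.radians(phi)),0])
E=BED+.17*l
robot.move_pose(*pose(E+[0,0,.22],phi,40,-1))
robot.movel(pose(E+[0,0,.028+.012],phi,40,-1)[0],rate=.2); robot.hold(.2)
st=robot.read_state(); print("w",st["gripper_width"],st["time"],st["position"]-pose(E+[0,0,.04],phi,40,-1)[0])
for k in("scene","top"):
    d=robot.camera(k); np.savez(f"{k}2.npz",**d)
    K=np.array([[d["fx"],0,d["cx"]],[0,d["fy"],d["cy"]],[0,0,1.]]); uv=cv2.projectPoints(E.reshape(1,3),np.ravel(d["rvec"]),np.ravel(d["tvec"]),K,None)[0].ravel().astype(int)
    y,x=max(uv[1]-60,0),max(uv[0]-60,0)
    cv2.imwrite(f"pics/p_{k}.png",cv2.resize(d["color"][y:y+120,x:x+120],(400,400)))
cv2.imwrite("pics/pre.png",np.hstack([cv2.imread(f"pics/p_{k}.png") for k in("scene","top")]))
E
python3 s3.py
```

```text
c False
w 0.051511504604625266 [ 0.00054984 -0.00068949  0.0006324 ] 19.325
w 0.05183872358784964 23.1833 [ 1.01425006e-03 -7.09979123e-05  1.80422305e-03]
```

View pics/pre.png

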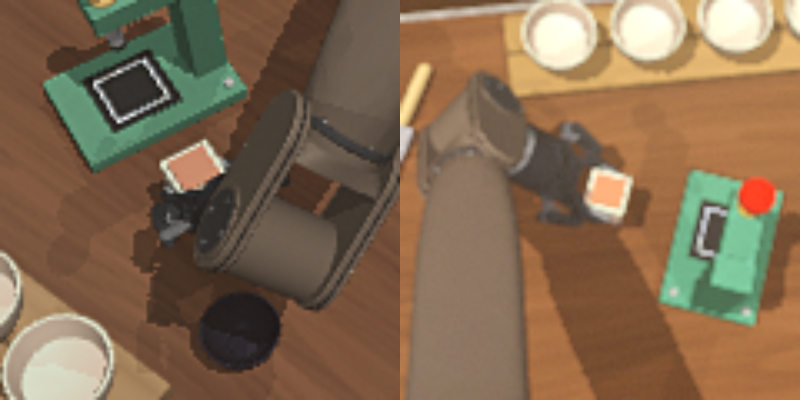

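The foot is up, and the cup is beside the press with a clear way in. I'll measure its offset in the grip, then insert, set down, release and retreat.

```bash
cat > s4.py <<'E'
from h import *; from workcell import robot
phi=np.degrees(PY)-90; l=np.array([np.cos(np.radians(phi)),np.sin(np.radians(phi)),0]); E=BED+.17*l
off=[]
for k in("scene","top"):
    d=dict(np.load(f"{k}2.npz")); w=cloud(d); b=d["color"].astype(int)
    m=(b[...,2]>b[...,0]+50)&(np.linalg.norm(w[...,:2]-E[:2],axis=-1)<.05)&(w[...,2]>.07)
    q=w[m]; r=cv2.minAreaRect(q[:,:2].astype(np.float32)); off.append(np.array(r[0])-E[:2]); print(k,len(q),np.median(q[:,2]),r,off[-1])
o=np.mean(off,0); print("off",o)
if np.linalg.norm(o)>.008: raise SystemExit("check")
D=BED-[*o,0]  # correct for measured offset in the grip
tgt=lambda z,s=0: pose(D+s*l+[0,0,.028+z],phi,40,-1)[0]
print("c",robot.movel(tgt(.010),rate=.08,contact_N=10)); robot.hold(.2)
print("c",robot.movel(tgt(-.008),rate=.02,contact_N=3)); st=robot.read_state(); print("z",st["position"]-tgt(0),st["wrist_force"])
robot.command_gripper(.075); robot.hold(.3)
st=robot.read_state(); print("c",robot.movel(st["position"]+.15*l,rate=.12,contact_N=10))
robot.movel(robot.read_state()["position"]+[0,0,.25],rate=.25); print(robot.read_state()["time"])
ims=[]
for k in("scene","top"):
    d=robot.camera(k); w=cloud(d); b=d["color"].astype(int)
    m=(np.linalg.norm(w[...,:2]-BED[:2],axis=-1)<.05)&(w[...,2]>.06)&(w[...,2]<.085)&(b[...,2]>b[...,1])
    q=w[m]; print(k,len(q),len(q) and (np.percentile(q[:,2],[10,50,90]),cv2.minAreaRect(q[:,:2].astype(np.float32))))
    K=np.array([[d["fx"],0,d["cx"]],[0,d["fy"],d["cy"]],[0,0,1.]]); uv=cv2.projectPoints(BED.reshape(1,3),np.ravel(d["rvec"]),np.ravel(d["tvec"]),K,None)[0].ravel().astype(int)
    y,x=uv[1]-45,uv[0]-45; ims.append(cv2.resize(d["color"][y:y+90,x:x+90],(400,400)))
cv2.imwrite("pics/placed.png",np.hstack(ims))
E
python3 s4.py
```

```text
scene 127 0.08782184851983676 ((0.6464809775352478, -0.1267251819372177), (0.04113684594631195, 0.04215918481349945), 69.59770965576172) [-0.00038721 -0.00044555]
top 98 0.08697438033718854 ((0.65495365858078, -0.13094663619995117), (0.0530104897916317, 0.06402049213647842), 57.142024993896484) [ 0.00808547 -0.004667  ]
off [ 0.00384913 -0.00255627]
c False
c True
z [ 8.34359111e-05 -5.46574446e-05  1.53416444e-03] [-0.29821554 -0.50649837  2.83803979]
c False
29.5
scene 49 (array([0.06166299, 0.06924196, 0.07697082]), ((0.5921832919120789, -0.2648792862892151), (0.0426710844039917, 0.03402603790163994), 7.143798828125))
top 42 (array([0.0676913 , 0.07351965, 0.07795858]), ((0.5888373255729675, -0.2678036689758301), (0.013969416730105877, 0.053887080401182175), 68.0483627319336))
```

View pics/placed.png

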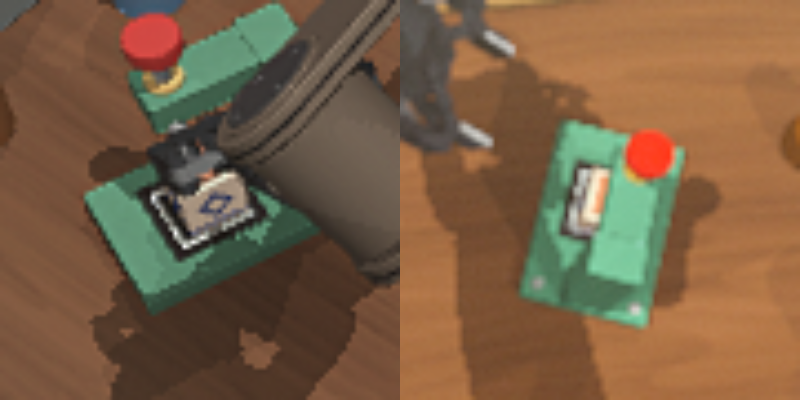

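The top-camera offset was contaminated: its rectangle was 53×64 mm for a 40 mm foot. The cup may therefore sit a few mm off, so I'll clear the arm and check.

```bash
cat > s5.py <<'E'
from h import *; from workcell import robot
q=np.array(robot.read_state()["joint_pos"]); print(q.round(2)); q[0]+=.6; robot.set_joints(q)
ims=[]; u=np.array([np.cos(PY),np.sin(PY)]);v=np.array([-u[1],u[0]])
for k in("scene","top"):
    d=robot.camera(k); w=cloud(d); np.savez(f"{k}3.npz",**d); b=d["color"].astype(int)
    rel=(w[...,:2]-BED[:2]); m=(np.linalg.norm(rel,axis=-1)<.06)&(w[...,2]>.03)&(w[...,2]<.085)&(b[...,2]>b[...,1])
    # press frame extents
    px,py,z=(rel@u)[m]*1e3,(rel@v)[m]*1e3,w[...,2][m]*1e3
    print(k,m.sum(),"px",np.percentile(px,[2,10,50,90,98]).round(1),"py",np.percentile(py,[2,10,50,90,98]).round(1),"z",np.percentile(z,[5,50,98]).round(1))
    f=z>72; print("  foot/top px",np.percentile(px[f],[2,50,98]).round(1),"py",np.percentile(py[f],[2,50,98]).round(1)) if f.sum()>5 else 0
    K=np.array([[d["fx"],0,d["cx"]],[0,d["fy"],d["cy"]],[0,0,1.]])
    im=d["color"].copy(); im=cv2.resize(im,None,fx=5,fy=5,interpolation=cv2.INTER_NEAREST)
    # overlay expected cup outline (52 square at bed and at 52 up)
    for hz in(0,.052):
        c=np.array([[*(BED[:2]+.026*(i*u+j*v)),.02+hz] for i,j in((1,1),(1,-1),(-1,-1),(-1,1))])
        uv=cv2.projectPoints(c,np.ravel(d["rvec"]),np.ravel(d["tvec"]),K,None)[0].reshape(-1,2)
        cv2.polylines(im,[((uv+.5)*5).astype(int)],True,(255,0,255),1)
    c=(uv.mean(0)*5).astype(int); ims.append(im[c[1]-200:c[1]+200,c[0]-200:c[0]+200])
cv2.imwrite("pics/chk.png",np.hstack(ims)); print(robot.read_state()["time"])
E
python3 s5.py
```

```text
[-0.11  0.37  1.54 -0.83  1.55  0.41]
scene 251 px [-21.5 -19.2   1.6  24.   29.5] py [-27.3 -25.7 -16.1  14.5  25.7] z [34.  71.3 78.5]
  foot/top px [-20.1   2.3  28.3] py [-22.5  -1.3  21.6]
top 57 px [-20.7 -15.8  10.   29.7  30.1] py [-24.1 -23.6 -18.2 -11.6  -8.7] z [32.8 71.7 80.9]
  foot/top px [-20.    4.9  27.3] py [-23.5 -16.8 -10.9]
31.1333
```

View pics/chk.png

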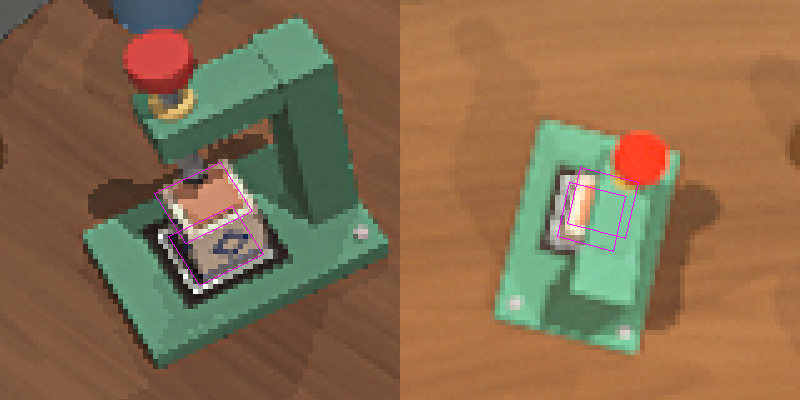

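The cup is foot up but about 4.5 mm toward the column. That is within tolerance. Closing the fingers along the press's x axis about the true centre will re-centre it gently, and after that I'll press the knob.

```bash
cat > s6.py <<'E'
from h import *; from workcell import robot
phi=np.degrees(PY)-90; l=np.array([np.cos(np.radians(phi)),np.sin(np.radians(phi)),0])
q=np.array(robot.read_state()["joint_pos"]); q[0]-=.6; robot.set_joints(q)
robot.command_gripper(.080,20)
tgt=lambda s: pose(BED+s*l+[0,0,.030],phi,40,-1)[0]
robot.movel(tgt(.15),rate=.25)
print("c",robot.movel(tgt(0),rate=.12,contact_N=8)); robot.hold(.15)
robot.command_gripper(.0525,20); print("w",robot.read_state()["gripper_width"])
robot.command_gripper(.078); robot.hold(.2)
print("c",robot.movel(tgt(.15),rate=.12,contact_N=8))
robot.movel(tgt(.15)+[0,0,.27],rate=.25)
q=np.array(robot.read_state()["joint_pos"]); q2=q.copy(); q2[0]+=.6; robot.set_joints(q2)
u=np.array([np.cos(PY),np.sin(PY)]);v=np.array([-u[1],u[0]])
d=robot.camera("scene"); w=cloud(d); b=d["color"].astype(int); rel=(w[...,:2]-BED[:2])
m=(np.linalg.norm(rel,axis=-1)<.06)&(w[...,2]>.03)&(w[...,2]<.085)&(b[...,2]>b[...,1])
px,py,z=(rel@u)[m]*1e3,(rel@v)[m]*1e3,w[...,2][m]*1e3;f=z>72
print("all",np.percentile(px,[2,98]),np.percentile(py,[2,98]),"top",np.percentile(px[f],[2,98]),np.percentile(py[f],[2,98]),"z",np.percentile(z,98))
robot.command_gripper(0.0,20)
for yaw in(69,-111,159,-21,20):
    y=np.array([np.cos(np.radians(yaw)),np.sin(np.radians(yaw)),0]);a=np.array([0,0,-1.])
    rv=R.from_matrix(np.c_[np.cross(y,a),y,a]).as_rotvec()
    K=BED+[0,0,.21]; r=[robot.solve_ik(K+o,rv) for o in([0,0,.15],[0,0,-.03])]
    print(yaw,[None if i is None else np.round(i,2).tolist() for i in r])
print(robot.read_state()["time"])
E
python3 s6.py
```

```text
c False
w 0.05306916983687173
c False
all [-25.18334442  25.18821692] [-25.69735404  26.94496718] top [-24.37416642  21.44696033] [-20.56896212  23.74509919] z 78.13058171403407
69 [[-0.61, 0.17, 1.45, 0.0, 1.52, -1.81], [-0.61, 0.26, 1.66, 0.0, 1.21, -1.81]]
-111 [[-0.61, 0.17, 1.45, -0.0, 1.52, 1.33], [-0.61, 0.26, 1.66, -0.0, 1.21, 1.33]]
159 [None, None]
-21 [[-0.61, 0.17, 1.45, -0.0, 1.52, -0.24], [-0.61, 0.26, 1.66, -0.0, 1.21, -0.24]]
20 [[-0.61, 0.17, 1.45, -0.0, 1.52, -0.96], [-0.61, 0.26, 1.66, -0.0, 1.21, -0.96]]
41.2667
```

The cup is now centred within about 1 mm. Next I press the plunger.

```bash
cat > s7.py <<'E'
from h import *; from workcell import robot
yaw=np.radians(-21);y=np.array([np.cos(yaw),np.sin(yaw),0]);a=np.array([0,0,-1.])
rv=R.from_matrix(np.c_[np.cross(y,a),y,a]).as_rotvec(); K=BED+[0,0,.21]
robot.set_joints([-.2,.1,1.45,0,1.6,-.24])
robot.move_pose(K+[0,0,.10],rv); robot.movel(K+[0,0,.015],rate=.2); robot.hold(.2)
print("c",robot.movel(K-[0,0,.01],rate=.03,contact_N=2.5)); st=robot.read_state(); print("knob",st["position"],st["wrist_force"])
z=.23
for dz in(.020,.026,.029,.031,.033):
    robot.movel([K[0],K[1],z-dz],rate=.03); robot.hold(.15); st=robot.read_state(); F=st["wrist_force"][2]
    print(dz,st["position"][2],F)
    if F>16: break
robot.hold(.6); print(robot.read_state()["wrist_force"])
robot.movel(K+[0,0,.01],rate=.06); robot.movel(K+[0,0,.15],rate=.25)
robot.set_joints([0.2,.0,1.45,0,1.6,-.24]); print(robot.read_state()["time"])
u=np.array([np.cos(PY),np.sin(PY)]);v=np.array([-u[1],u[0]])
d=robot.camera("scene"); w=cloud(d); b=d["color"].astype(int); rel=(w[...,:2]-BED[:2])
m=(np.linalg.norm(rel,axis=-1)<.06)&(w[...,2]>.03)&(w[...,2]<.085)&(b[...,2]>b[...,1])
px,py=(rel@u)[m]*1e3,(rel@v)[m]*1e3; print("cup",np.percentile(px,[2,98]),np.percentile(py,[2,98]))
r=w[(b[...,2]>150)&(b[...,1]<70)&(b[...,0]<70)&(w[...,2]>.1)]; print("knob z",np.median(r[:,2]))
E
python3 s7.py
```

```text
c True
knob [ 0.58641107 -0.28523344  0.22794681] [ 0.05908311 -0.47855574  3.54673344]
0.02 0.2119852140884592 7.915396800772021
0.026 0.20647024055006408 9.400143529295107
0.029 0.20371624045766826 11.052597143862096
0.031 0.2018810411630051 11.799782287197278
0.033 0.20013723001965852 11.743926850959415
[-3.96747664  2.40585001 11.81066461]
51.475
cup [-25.37916071  25.0599377 ] [-25.85020678  26.76009575]
knob z 0.2275212681405519
```

The force reached about 11.8 N with no clear rise at a stop. There is time to press again until the stop is unmistakable.

```bash
cat > s8.py <<'E'
from h import *; from workcell import robot
yaw=np.radians(-21);y=np.array([np.cos(yaw),np.sin(yaw),0]);a=np.array([0,0,-1.])
rv=R.from_matrix(np.c_[np.cross(y,a),y,a]).as_rotvec(); K=BED+[0,0,.21]
robot.move_pose(K+[0,0,.06],rv); robot.movel(K+[0,0,.008],rate=.2)
robot.movel(K-[0,0,.032],rate=.05)
for dz in(.035,.037,.039,.041):
    robot.movel(K-[0,0,dz],rate=.03); st=robot.read_state(); F=st["wrist_force"][2]; print(dz,st["position"][2],F)
    if F>17: break
robot.hold(.5); print(robot.read_state()["wrist_force"])
robot.movel(K+[0,0,.008],rate=.08); robot.movel(K+[0,0,.12],rate=.25)
robot.set_joints([0.1,.05,1.45,0,1.6,-.24]); print(robot.read_state()["time"])
d=robot.camera("scene"); w=cloud(d); b=d["color"].astype(int); rel=(w[...,:2]-BED[:2])
m=(np.linalg.norm(rel,axis=-1)<.06)&(w[...,2]>.03)&(w[...,2]<.085)&(b[...,2]>b[...,1])
q=rel[m]*1e3; print("cup",np.percentile(q,[2,98],axis=0))
r=w[(b[...,2]>150)&(b[...,1]<70)&(b[...,0]<70)&(w[...,2]>.1)]; print("knob z",np.median(r[:,2]))
robot.hold(.3); print(robot.finish_job())
E
python3 s8.py
```

```text
0.035 0.2000141475985116 13.15216106082719
0.037 0.19998205491928728 19.220879400807064
[-6.8581786   4.49683388 18.24212058]
58.8167
cup [[-27.392071   -29.38907232]
 [ 30.26969815  31.13625115]]
knob z 0.2286893784765797
the job is handed in; nothing more can be done
None
```

The cup is foot up in the white square, centred to about 1 mm by camera measurement. I pushed the plunger twice, because the first push showed no clear stop; the second hit it firmly, was held about 0.5 s, and the knob sprang back to rest height. I handed the job in at about 59 s, and no verdict came back.

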